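# Unload two wound bobbins from a bayonet-spindle coil winder

## Task

Unload the coil winder: each of the two wound bobbins is locked on its upright spindle by a hidden bayonet, so lift it lightly and turn it until you feel it come free - never wrench it - and slide it straight up off the spindle. Set both gently down into the carrier, upright on the floor of a well, one bobbin to a well, and leave the finished bobbin and everything else on the bench where it is.

Things in the scene. Friction and masses are not known exactly. Their poses are not given: they have to be found in the camera images.
- bobbin1: wound coil bobbin, a hollow cylinder 58 mm in diameter, 64 mm tall, about 0.3 kg: copper winding with a yellow tape band between black flanges, wound full, so its side is straight to grip. Origin at the centre of its underside, z along its axis. A 25 mm bore; the foot has three slots 120 degrees apart, one on its +x axis, below the brass terminals on top. At the start seated and locked on post 1
- bobbin2: the same as bobbin 1, seated and locked on post 2. A seated bobbin turns on its post without resistance either way
- winder: twin-spindle bench coil winder, stands fast: grey housing 200 x 300 mm, aluminium deck 75 mm above the bench, two upright steel spindles; wire-guide rail (159 mm high) 85 mm beyond the spindle row (+x), control head (146 mm high) 85 mm beyond post 2 (+y). Origin on the bench below the middle of the spindle row; x away from the robot, y from post 1 to post 2
- post1 (a point): centre of the seat of spindle 1, 83 mm above the bench, 130 mm from post 2, where the underside of bobbin 1 rests; z up the spindle. The spindle is 20 mm thick, its tip 69 mm above the seat (5 mm above the bobbin), its seat 52 mm wide. A bobbin slides off straight up with 2.5 mm play all round and is clear after 70 mm of lift
- post2 (a point): the same for spindle 2. Bayonet, on both: three lugs 120 degrees apart, hidden in the bore 7 to 13 mm above the seat, stop the bobbin after 2 mm of lift unless its three slots are over the lugs (within 0.25 rad), so it comes free once in 120 degrees, turned either way. The spindles are braked at an unknown angle that no listed pose shows; it must be felt
- carrier: blue coil carrier, stands fast on the bench: open tray 180 x 180 x 24 mm with 2 x 2 square wells 84 mm wide, floor 4 mm thick, walls and cross dividers 4 mm thick and 20 mm high above the floor; origin at the centre of its underside. It may stand at any yaw.
- well1 (a point): centre of the floor of well 1, 4 mm above the bench (88 mm from its neighbours); empty
- well2 (a point): centre of the floor of well 2; empty
- well3 (a point): centre of the floor of well 3; empty
- well4 (a point): centre of the floor of well 4; taken by the finished bobbin with the green band
- done_bobbin: finished bobbin with a green band, the same size, standing in well 4 of the carrier; to be left alone; origin at the centre of its underside
- empty_bobbin: bare black bobbin without wire, 58 mm wide, 64 mm tall, standing on the bench: bystander; origin under its centre
- tape_roll: roll of amber tape lying flat, 76 mm wide, 20 mm high: bystander; origin under its centre
- flux_bottle: white flux bottle with a red nozzle, 50 mm wide, 135 mm tall: bystander; origin under its centre
- spray_can: blue spray can, 54 mm wide, 160 mm tall: bystander; origin under its centre
- screwdriver: screwdriver with an orange handle, 190 mm long, lying on the bench: bystander; origin under its middle, x along it to the tip
- board: green circuit board, 70 x 190 mm, lying flat: bystander; origin under its centre
Not all that is in view belongs to the job. Leave any pink or white look-alike of the bobbin1 alone. Leave any turquoise look-alike of the bobbin2 alone.

How it is judged (in metres and radians):
At the end, for the whole second after the job is handed in: Both wound bobbins stand at rest and upright (tilt under 0.06 rad) on the floor of the carrier (underside within 5 mm of a well's floor), each within 22 mm of the centre of a well, in different wells and neither in the well of the finished bobbin ((horizontal distance between bobbin1 and well1 below 0.022 m or horizontal distance between bobbin1 and well2 below 0.022 m or horizontal distance between bobbin1 and well3 below 0.022 m or horizontal distance between bobbin1 and well4 below 0.022 m) and z of bobbin1 in the frame of carrier between 0 and 0.009 m and angle between each of bobbin1, bobbin2's own z axis and vertical below 0.06 rad and linear speed of each of bobbin1, bobbin2 below 0.02 m/s and angular speed of each of bobbin1, bobbin2 below 0.2 rad/s and (horizontal distance between bobbin2 and well1 below 0.022 m or horizontal distance between bobbin2 and well2 below 0.022 m or horizontal distance between bobbin2 and well3 below 0.022 m or horizontal distance between bobbin2 and well4 below 0.022 m) and z of bobbin2 in the frame of carrier between 0 and 0.009 m and horizontal distance between bobbin1 and bobbin2 above 0.055 m and horizontal distance between each of bobbin1, bobbin2 and done_bobbin above 0.055 m); the robot touches nothing.
It fails at once if a wound bobbin is wrenched (over 60 N) against its spindle or the winder (contact force between any of bobbin1, bobbin2 and winder above 60 N).
It fails at once if a wound bobbin is dropped or slammed into the carrier (faster than 0.4 m/s within the last 25 mm above a well's floor) ((linear speed of bobbin1 above 0.4 m/s and z of bobbin1 in the frame of carrier below 0.029 m and horizontal distance between bobbin1 and carrier below 0.12 m) or (linear speed of bobbin2 above 0.4 m/s and z of bobbin2 in the frame of carrier below 0.029 m and horizontal distance between bobbin2 and carrier below 0.12 m)).
It fails at once if the finished bobbin already in the carrier is shifted by more than 15 mm (distance of done_bobbin from where it was at the start of the episode above 0.015 m).
It fails at once if a bystander (the empty bobbin, the tape roll, the flux bottle, the spray can, the screwdriver, the circuit board) is shifted by more than 30 mm (distance of any of empty_bobbin, tape_roll, flux_bottle, spray_can, screwdriver, board from where it was at the start of the episode above 0.03 m).
It also fails if it takes over 72 s, if anything falls off the work surface, if the arm or the gripper's body presses on something with over 40 N, if the wrist force passes 120 N, or if a joint passes its speed limit or range.

## Robot

A 6-joint arm with a two-finger parallel gripper is mounted at the origin on the work surface. World frame = base frame: x ahead of the robot, y to its left, z up, the work surface at z = 0. Lengths are in m, angles in degrees, forces in N, time in s.
With the tool pointing down it reaches from about 0.325 to 0.85 m from the base axis. Payload 15.5 kg.
Tool frame: the origin (TCP) lies at the very end of the fingers, on their centre line; the grasp point (between the pads) lies arm.grip_depth behind it (arm.grip_depth is the distance from the TCP to the grasp point, in m); z points along the fingers, y is the line along which they close (so a half turn about z gives the same grasp; the last joint's range is limited). The gripper opens to 91 mm and grips with 3 to 60 N. Pads are 32 mm wide; open, the fingers measure 118 mm over their backs; the gripper's body (76 mm by 178 mm) begins 60 mm behind the grasp point.
Start: joints at [71.591, 28.281, 77.091, -0, 74.628, -5.472], TCP at [0.14, 0.609, 0.214] pointing down, gripper open.
Joint ranges: [-166.48, 166.48], [-47.26, 123.95], [12.59, 153.08], [-70.14, 250.14], [6.76, 159.57], [-176.63, 176.63]. Speed limits (degrees/s): [108.29, 108.29, 147.25, 172.46, 172.46, 172.46].

## Interface

Orientations are given as a 3x3 rotation matrix whose columns are the frame's x, y, z axes.
In Python, from rig import arm gives the robot as it stands. Calls block until the motion is done:
- arm.move_to(position, orientation): joint-space move of the TCP to a pose.
- arm.move_l(position, orientation=None, feed=0.15): straight line of the TCP; orientation=None keeps the orientation; feed is the mean speed in m/s.
- arm.move_joints(angles): joint-space move.
- arm.grip(opening): finger opening in m; the grip force is fixed at half the most; returns when the fingers have stopped.
- arm.sleep(seconds).
- arm.solve_ik(position, orientation): joint angles nearest the present ones, or None.
- arm.snapshot(name): name is "side" or "top" or "wrist"; returns the picture (420x560x3 uint8, red, green, blue); there is no depth.
- arm.get_calibration(name): a dict with "intrinsics" (3x3 intrinsics, pixels), "cam_to_world" (4x4, takes a point from camera to world coordinates). Camera axes: x right, y down, z forward; pixel columns grow to the right and rows downward; lengths in m; the calibration is good to about 2 mm. A picture is of the moment at which its call begins: read the wrist's pose just before it. get_calibration takes no time and is no camera call; for the wrist camera it gives the pose at the moment of the call.
A pose or a line that the arm cannot do raises arm.Unreachable and nothing moves.
- arm.sign_off(): hands the job in; it is judged then, once.
Readings, each from a call of its own:
- arm.current_t(): time.
- arm.current_joint_positions(): joint angles.
- arm.current_dq(): joint speeds.
- arm.current_tau(): joint torques, N m.
- arm.current_ee_pos(): TCP position.
- arm.current_tool_rot(): TCP orientation.
- arm.current_force(): force on the tool from outside, world axes, zero at the start.
- arm.current_torque(): the same for the moment, N m.
- arm.current_width(): finger opening in m.
- arm.current_grasp_force(): force on a finger pad.
Only numpy, scipy, OpenCV 4.12 (cv2) and the standard library are available. Lean on these libraries where they do the work, as an engineer would, in place of code of your own. Each camera call takes 0.05 s, during which the arm holds its last target. There are 200 camera calls.

## Working session

There is one attempt and no reset: what is moved stays moved. The work goes in short steps, each a Python script; the robot and the scene stay as the last script left them, time stands still between calls to the robot, and variables do not carry over. Pictures are saved under pics/ and viewed, at most 10 in all, crops included, and the job is handed in when it is done.

```bash
ls; mkdir -p pics
python3 - <<'E'
from rig import arm
import cv2,numpy as np
for n in("side","top"):
    cv2.imwrite(f"pics/{n}0.png",cv2.cvtColor(arm.snapshot(n),cv2.COLOR_RGB2BGR))
    c=arm.get_calibration(n);print(n,np.round(c["intrinsics"],1).tolist(),np.round(c["cam_to_world"],3).tolist())
print(arm.grip_depth,arm.current_t(),arm.current_tool_rot())
E
```

```text
pics
side [[493.7, 0.0, 279.4], [0.0, 493.7, 210.8], [0.0, 0.0, 1.0]] [[0.978, -0.163, 0.131, 0.428], [-0.209, -0.768, 0.605, -0.986], [0.002, -0.619, -0.785, 1.198], [0.0, 0.0, 0.0, 1.0]]
top [[408.5, 0.0, 276.5], [0.0, 408.5, 213.0], [0.0, 0.0, 1.0]] [[0.018, -0.993, 0.113, 0.498], [-1.0, -0.017, 0.015, -0.128], [-0.013, -0.113, -0.994, 1.022], [0.0, 0.0, 0.0, 1.0]]
0.0188 0.1 [[-9.74614903e-01  2.23887666e-01 -3.22345078e-04]
 [ 2.23887884e-01  9.74614338e-01 -1.05219480e-03]
 [ 7.85886983e-05 -1.09765389e-03 -9.99999394e-01]]
```

View pics/top0.png

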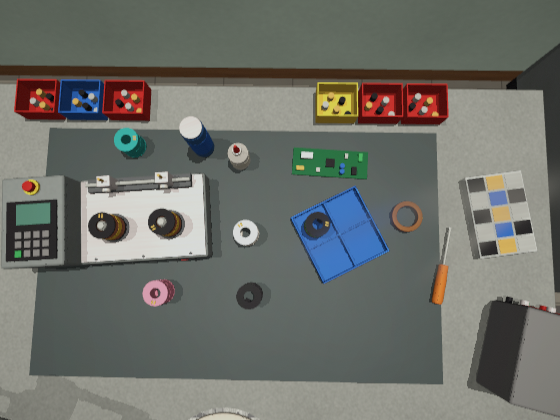

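View pics/side0.png

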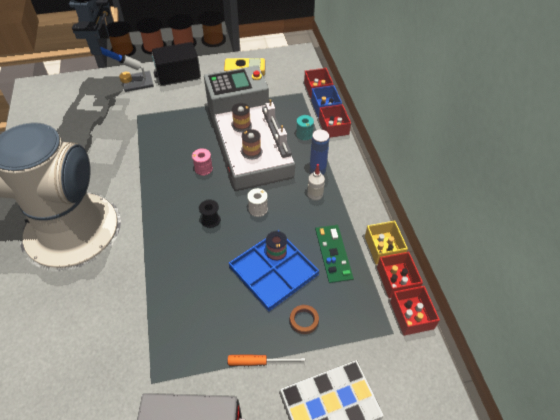

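Top view: the candidates are two copper bobbins on the winder deck at px (106,226) and (165,222), pink (157,293), white (245,233), turquoise (129,142), bare black (250,295), and the finished one in the carrier (317,226). The two on the spindles fit. Post 2 is the left one, next to the control head. I'll confirm in a crop and measure.

```bash
cat > h.py <<'E'
import numpy as np,cv2
from rig import arm
def ray(n,uv,c=None):
    c=c or arm.get_calibration(n);M=np.array(c["cam_to_world"]);K=np.array(c["intrinsics"])
    d=M[:3,:3]@np.linalg.solve(K,[uv[0],uv[1],1.]);return M[:3,3],d
def plane(n,uv,z,c=None):
    o,d=ray(n,uv,c);return o+d*(z-o[2])/d[2]
def proj(n,p,c=None):
    c=c or arm.get_calibration(n);M=np.linalg.inv(np.array(c["cam_to_world"]));q=np.array(c["intrinsics"])@(M[:3,:3]@p+M[:3,3]);return q[:2]/q[2]
def down(a):  # tool down, finger closing axis y at world yaw a (rad)
    y=np.array([np.cos(a),np.sin(a),0]);z=np.array([0,0,-1.]);return np.column_stack([np.cross(y,z),y,z])
E
python3 - <<'E'
from h import *
im=cv2.imread("pics/top0.png")
a=cv2.resize(im[165:275,65:225],None,fx=5,fy=5,interpolation=cv2.INTER_CUBIC);cv2.imwrite("pics/crop1.png",a)
hsv=cv2.cvtColor(im,cv2.COLOR_BGR2HSV)
m=cv2.inRange(hsv,(100,150,60),(125,255,255));m[:, :285]=0;m[:,400:]=0;m[:180]=0;m[290:]=0
pts=cv2.findNonZero(m);h=cv2.convexHull(pts)
r=cv2.minAreaRect(h)
q=cv2.boxPoints(r);print(r)
# hull corners: rim at z=.024
w=np.array([plane("top",p[0],.024)[:2] for p in h],np.float32)
rr=cv2.minAreaRect(w);print(rr,cv2.boxPoints(rr).tolist())
E
```

```text
((339.20001220703125, 233.9000244140625), (73.34302520751953, 73.79023742675781), 63.43495178222656)
((0.5632532835006714, -0.26655447483062744), (0.17807231843471527, 0.18029384315013885), 27.228961944580078) [[0.4428371787071228, -0.22713543474674225], [0.525330126285553, -0.38745003938674927], [0.68366938829422, -0.30597352981567383], [0.6011764407157898, -0.14565891027450562]]
```

View pics/crop1.png

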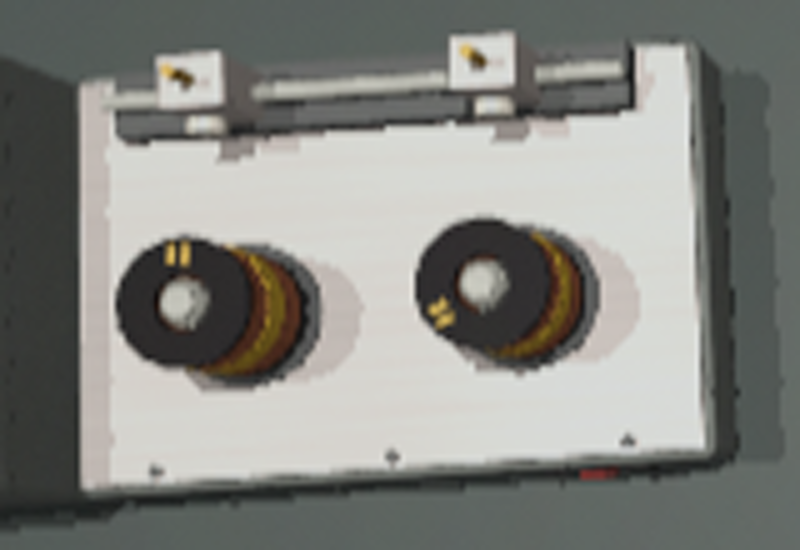

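The crop confirms it: copper and yellow-band bobbins with dark top flanges sit on the steel spindles, at full-image px (101.8,225.6) for bobbin2 and (161.4,222.0) for bobbin1. The carrier fit measures 178 x 180 mm with yaw 27.2°, which agrees with the given size. Next I'll compute the posts and check with the wrist camera.

Run:
```python
from h import *
p2=plane("top",(101.8,225.6),.147);p1=plane("top",(161.4,222.0),.147)
d=p2-p1;yaw=np.arctan2(d[1],d[0]);print(p1,p2,np.linalg.norm(d),np.degrees(yaw), "tip check",plane("top",(101.8,225.4),.152))
print("side",proj("side",p1),proj("side",p2))
for y in range(-180,180,30):
    q=arm.solve_ik([p1[0],p1[1],.103],down(np.radians(y)));q2=arm.solve_ik([p2[0],p2[1],.103],down(np.radians(y)))
    print(y,*(None if k is None else np.round(k,0) for k in (q,q2)))
m=(p1+p2)/2
arm.move_to([m[0]-.03,m[1],.40],down(yaw))
c=arm.get_calibration("wrist");im=arm.snapshot("wrist");cv2.imwrite("pics/w0.png",im[:,:,::-1])
np.savez("w0.npz",K=c["intrinsics"],M=c["cam_to_world"])
print(proj("wrist",p1,c),proj("wrist",p2,c),arm.current_force(),arm.current_t())
```

```text
[0.5735863  0.13307869 0.147     ] [0.56359915 0.26190235 0.147     ] 0.12921021811335556 94.43302950759544 tip check [0.56365478 0.25970338 0.152     ]
side [248.82198092 135.28261349] [238.93648359 108.83073689]
-180 [   7.   33.   89.   -0.   58. -173.] [  19.   35.   84.   -0.   61. -161.]
-150 [  7.  33.  89.  -0.  58. 157.] [ 19.  35.  84.  -0.  61. 169.]
-120 [  7.  33.  89.  -0.  58. 127.] [ 19.  35.  84.  -0.  61. 139.]
-90 [ 7. 33. 89. -0. 58. 97.] [ 19.  35.  84.  -0.  61. 109.]
-60 [ 7. 33. 89. -0. 58. 67.] [19. 35. 84. -0. 61. 79.]
-30 [ 7. 33. 89. -0. 58. 37.] [19. 35. 84. -0. 61. 49.]
0 [ 7. 33. 89. -0. 58.  7.] [19. 35. 84. -0. 61. 19.]
30 [  7.  33.  89.  -0.  58. -23.] [ 19.  35.  84.  -0.  61. -11.]
60 [  7.  33.  89.  -0.  58. -53.] [ 19.  35.  84.  -0.  61. -41.]
90 [  7.  33.  89.  -0.  58. -83.] [ 19.  35.  84.  -0.  61. -71.]
120 [   7.   33.   89.   -0.   58. -113.] [  19.   35.   84.   -0.   61. -101.]
150 [   7.   33.   89.   -0.   58. -143.] [  19.   35.   84.   -0.   61. -131.]
[226.90950796 195.39257281] [327.32303591 195.50474601] [0.37892636 0.06375476 0.35815827] 2.3083
```

View pics/w0.png

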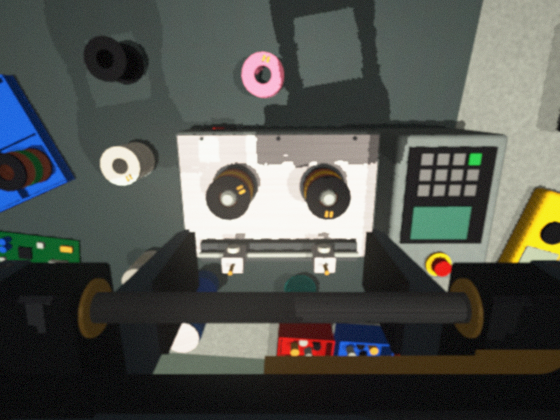

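The wrist view shows bobbin1's top at about (229,197) and bobbin2's at (327,197), within about 2 px of the projections from the top camera. I'll refine this from closer, directly over bobbin1.

Run:
```python
from h import *
p={1:np.array([.5736,.1331,.147]),2:np.array([.5636,.2619,.147])}
out=[]
for i in (1,2):
    arm.move_to([p[i][0],p[i][1],.25],down(np.radians(94.4)))
    c=arm.get_calibration("wrist");im=arm.snapshot("wrist")[:,:,::-1].copy()
    uv=proj("wrist",p[i],c);r=29*np.hypot(*(proj("wrist",p[i]+[0,.029,0],c)-uv))/29
    print(i,uv,r)
    g=cv2.cvtColor(im,cv2.COLOR_BGR2GRAY)
    ci=cv2.HoughCircles(cv2.medianBlur(g,5),cv2.HOUGH_GRADIENT,1.5,30,param1=80,param2=25,minRadius=int(r*.9),maxRadius=int(r*1.1))
    if ci is not None:
        for k in ci[0]:
            if np.hypot(*(k[:2]-uv))<20: print(k,plane("wrist",k[:2],.147,c))
    cv2.circle(im,tuple(int(v) for v in uv),int(r),(0,255,0),1)
    if ci is not None:
        k=min(ci[0],key=lambda k:np.hypot(*(k[:2]-uv)));cv2.circle(im,(int(k[0]),int(k[1])),int(k[2]),(255,0,255),1)
    out.append(im)
cv2.imwrite("pics/w1.png",cv2.resize(np.hstack(out),(800,300)))
print(arm.current_t())
```

```text
1 [278.63251138 204.43354004] 34.380352158434974
[278.25 206.25  34.5 ] [0.57521422 0.13290037 0.147     ]
2 [277.78989266 204.87515016] 34.368162122999614
[278.25 203.25  36.15] [0.56215059 0.26217499 0.147     ]
3.7
```

View pics/w1.png

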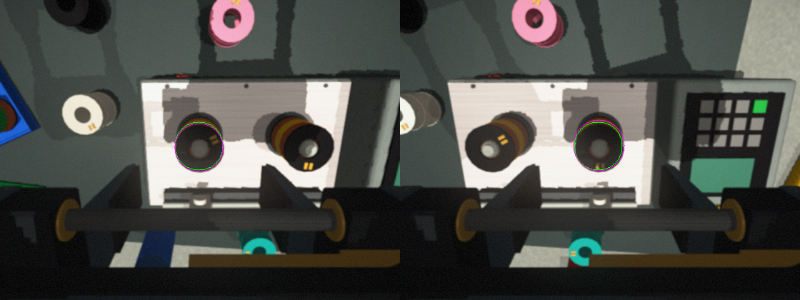

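```bash
cat >> h.py <<'E'
ZG=.103
def unlock(x,y,yaw0):
    """grip on the seat, turn in 20 deg steps, probe with a light lift; returns yaw when free"""
    arm.move_to([x,y,.21],down(yaw0)); arm.move_l([x,y,ZG],feed=.12)
    f0=np.array(arm.current_force()); arm.grip(.05)
    f1=np.array(arm.current_force())
    print("w",arm.current_width(),arm.current_grasp_force(),"df",np.round(f1-f0,1))
    for k in range(8):
        yaw=yaw0-np.radians(20)*k
        if k: arm.move_l([x,y,ZG+.001],feed=.03); arm.move_to([x,y,ZG+.001],down(yaw))
        for dz in (.002,.003,.004,.005,.0065,.008):
            arm.move_l([x,y,ZG+dz],down(yaw),feed=.02); f=np.array(arm.current_force())-f0
            if f[2]<-11: break
        print(k,round(np.degrees(yaw)),dz,np.round(f,1),round(arm.current_t(),1))
        if f[2]>=-11: return yaw
E
python3 - <<'E'
from h import *
y=unlock(.5742,.133,np.radians(94.4))
print(y,arm.current_ee_pos())
E
```

```text
w 0.05841996452020765 30.000364686129615 df [ 0.4 -0.5  2.9]
0 94 0.004 [  1.3   0.9 -14.9] 6.7
1 74 0.008 [ 0.1  1.5 -3.6] 8.9
1.2985249634837812 [0.57428683 0.13298336 0.11108994]
```

Bobbin1 came free after one 20° turn. I'll let it back onto the seat in that orientation, regrip 8 mm higher so the fingers clear the carrier walls, then lift it off and place it.

```bash
cat >> h.py <<'E'
OFF=.028
C=np.array([.5633,-.2666]);YC=np.radians(27.23)
U=np.array([np.cos(YC),np.sin(YC)]);V=np.array([-U[1],U[0]])
def regrip_lift(x,y,yaw):
    R=down(yaw)
    arm.move_l([x,y,ZG+.0005],R,feed=.03); arm.grip(.072)
    arm.move_l([x,y,.083+OFF],R,feed=.05); f0=np.array(arm.current_force()); arm.grip(.05)
    z=.083+OFF
    for dz in list(np.arange(.003,.0211,.003)):
        arm.move_l([x,y,z+dz],R,feed=.03); f=np.array(arm.current_force())-f0
        if f[2]<-12 or np.hypot(f[0],f[1])>15: print("snag",dz,f); return False
    arm.move_l([x,y,z+.11],R,feed=.12); print("lifted",np.round(np.array(arm.current_force())-f0,1),arm.current_width(),arm.current_t()); return True
def place(w,yaw=YC+np.pi/4):
    R=down(yaw);f0=np.array(arm.current_force())
    arm.move_to([w[0],w[1],.15],R); arm.move_l([w[0],w[1],.004+OFF+.012],feed=.12)
    f0=np.array(arm.current_force())
    for z in np.arange(.009,-.0041,-.0015):
        arm.move_l([w[0],w[1],.004+OFF+z],R,feed=.03); f=np.array(arm.current_force())-f0
        if f[2]>3: break
    print("touch",z,np.round(f,1)); arm.grip(.068)
    arm.move_l([w[0],w[1],.15],feed=.15); print("t",arm.current_t(),arm.current_width())
E
python3 - <<'E'
from h import *
x,y=.5742,.133
if regrip_lift(x,y,np.radians(74.4)): place(C+.044*(-U-V))
E
```

```text
lifted [-0.6  0.2 -3.5] 0.057610697701480584 13.0417
touch -0.0014999999999999979 [-3.9  2.8 18.2]
t 19.1083 0.06784932478742108
```

Run:
```python
from h import *
p=arm.current_ee_pos(); arm.move_l([p[0],p[1],.25],feed=.3)
arm.grip(.088)
y=unlock(.563,.262,np.radians(94.4))
print(y,arm.current_ee_pos())
im=arm.snapshot("top")[:,:,::-1]
cv2.imwrite("pics/t1.png",cv2.resize(im[180:290,280:400],None,fx=4,fy=4,interpolation=cv2.INTER_CUBIC))
```

```text
w 0.05838847085712689 30.0004735897528 df [-1.   0.8  2.6]
0 94 0.008 [ 0.6  0.7 -4. ] 25.3
1.6475908138826472 [0.56305113 0.26201551 0.111091  ]
```

View pics/t1.png

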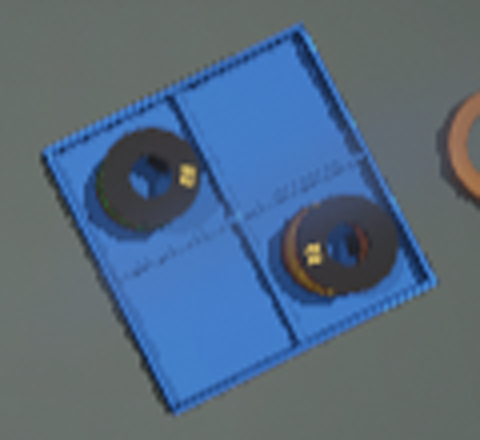

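The crop shows bobbin1 upright in the lower-right well (crop px ~(340,245)) and the finished bobbin untouched at (150,180). The lower-left well is empty. Bobbin2 was free straight away, with only its own weight on the wrist.

Run:
```python
from h import *
if regrip_lift(.563,.262,np.radians(94.4)):
    w=C+.044*(-U+V); place(w)
    arm.move_l([w[0],w[1],.25],feed=.25); arm.move_to([.45,.15,.3],down(np.radians(72)))
im=arm.snapshot("top")[:,:,::-1];s=arm.snapshot("side")[:,:,::-1]
a=cv2.resize(im[80:320,60:460],(800,480));cv2.imwrite("pics/t2.png",a)
cv2.imwrite("pics/s2.png",cv2.resize(s[220:320,220:330],None,fx=5,fy=5,interpolation=cv2.INTER_CUBIC));print(arm.current_t())
```

```text
lifted [ 0.3  0.4 -3. ] 0.05821909869100908 29.5083
touch -0.0014999999999999979 [-3.4  2.6 19.9]
t 35.7417 0.06793248279806909
37.8917
```

View pics/t2.png

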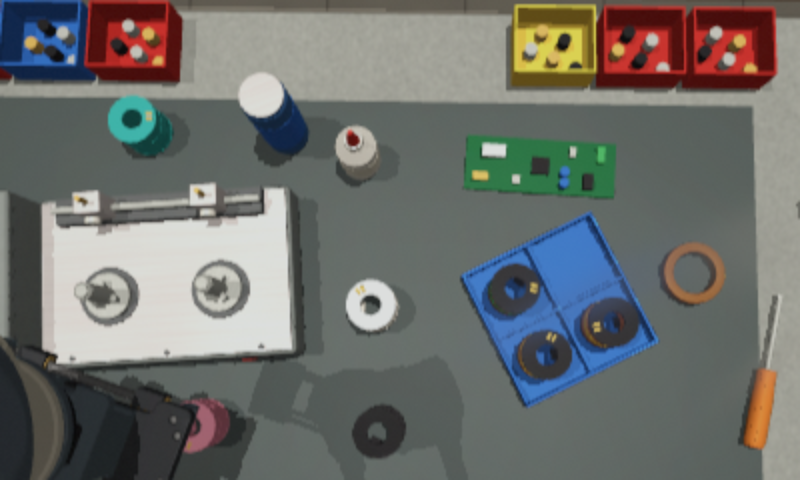

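View pics/s2.png

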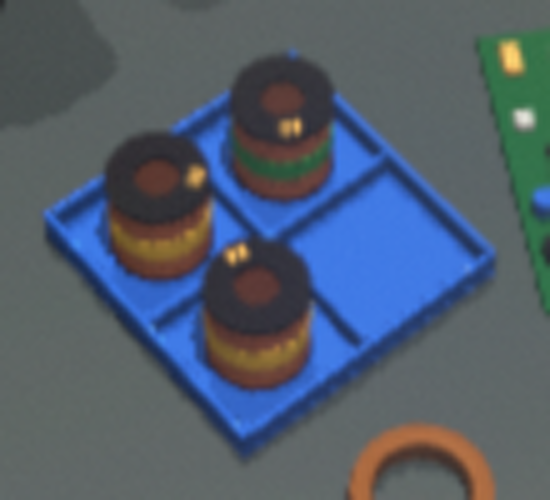

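Both spindles are bare, and both yellow-band bobbins stand upright in their own wells (side crop px (158,205) and (257,315)). The finished bobbin is undisturbed at (282,130), and the arm is clear.

```bash
python3 -c "
from rig import arm
print(arm.sign_off())"
```

```text
the job is handed in; nothing more can be done
None
```

I unlocked both wound bobbins, lifted them off their spindles and set them upright in separate wells of the carrier; in the final pictures everything else was where it stood, and I handed the job in at about 38 s.

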